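# Clamp a tree board in the spring holder for soldering

## Robot

A 7-joint arm with a two-finger parallel gripper is mounted at the origin on the work surface. World frame = base frame: x ahead of the robot, y to its left, z up, the work surface at z = 0. Lengths are in mm, angles in rad, forces in N, time in s.
With the tool pointing down it reaches from about 400 to 875 mm from the base axis. Payload 4.4 kg.
Tool frame: the origin (TCP) lies at the very end of the fingers, on their centre line; the grasp point (between the pads) lies 19 mm behind it; z points along the fingers, y is the line along which they close (so a half turn about z gives the same grasp; the last joint's range is limited). The gripper opens to 85 mm and grips with 20 to 120 N. Pads are 22 mm wide; open, the fingers measure 114 mm over their backs; the gripper's body (76 mm by 85 mm) begins 54 mm behind the grasp point. The pads swing forward as they close: fully open they stand 13 mm farther back than shut.
Start: joints at [-1.176, 0.628, 0.038, 1.517, -0.027, 0.996, -0.02], TCP at [289.012, 582.228, 231.313] pointing down, gripper open.
Joint ranges: [-3.06, 3.06], [-0.37, 2.12], [-1.25, 1.32], [0.18, 2.47], [-1.1, 4.24], [0.23, 1.98], [-2.94, 2.94]. Speed limits (rad/s): [2.57, 2.57, 3.14, 3.14, 3.14, 3.14, 3.14].

## Interface

Orientations are given as [roll, pitch, yaw] about the fixed x, y, z axes, in that order (R = Rz(yaw) Ry(pitch) Rx(roll)).
In Python, from cell import monitor, viewer, workorder gives the robot as it stands.
- The arm moves only by the tool arm_command, never from a script. Its argument "series" is one flat list of numbers, 5 for each row, row after row: the opening in per cent of the stroke, from 0 (shut) to 100 (fully open), then the shift along the tool's x, y, z in cm, then the turn about the tool's z in degrees. In form: [claw, x, y, z, roll, claw, x, y, z, roll, ...]. A call has exactly 5 rows; each row is the pose to reach, as a shift and turn from the pose commanded when the call began, along the tool's axes at that moment; what a row does not reach only later rows make up. A row lasts 1/12 s, in which the tool goes at most 41.7 mm and 7.16 degrees, less where a joint would pass 70% of its speed; a pose out of reach is approached as far as the arm can. A call with a gripper value outside its range is refused whole. The fingers move at their own pace and stop on an object; the grip force is fixed at half the most. Time passes only in rows, so rows that repeat a pose let the fingers close, or fill a call up. It gives the time, the measured TCP pose, the force, the opening and the grip force at its end, in the units of the state.
- monitor.read_state(): the state, without advancing time (a new reading comes with each control period).
- viewer.get_image(name): name is "scene" or "top" or "wrist"; returns (picture, depth): 400x640x3 uint8, red, green, blue; 400x640 float32, mm along the optical axis (not along the pixel's ray), 0 where there is no reading.
- viewer.camera_model(name): a dict with "mtx" (3x3 intrinsics, pixels), "R" (3x3) and "t" (3): a world point X has camera coordinates R X + t. Camera axes: x right, y down, z forward; pixel columns grow to the right and rows downward; lengths in mm; the calibration is good to about 2 mm. A picture is of the moment at which its call begins: read the wrist's pose just before it. camera_model takes no time and is no camera call; for the wrist camera it gives the pose at the moment of the call.
- workorder.finish_job(): hands the job in; it is judged then, once.
The state is a dict: "clock": time; "qpos": joint angles; "qd": joint speeds; "tau": joint torques, N m; "eef_pos": TCP position; "tool_rot": TCP orientation; "force": force on the tool from outside, world axes, zero at the start; "torque": the same for the moment, N m; "width": finger opening in mm; "gripper_force": force on a finger pad.
Only numpy, scipy, OpenCV 4.12 (cv2) and the standard library are available. Lean on these libraries where they do the work, as an engineer would, in place of code of your own. Each camera call takes 0.05 s, during which the arm holds its last target. There are 200 camera calls.

## Task

Lay the green tree-shaped circuit board flat in the black pocket of the blue soldering holder, tip towards the keeper end (away from the hinge). Then swing the spring-loaded clamp bar down over it by its red grip, hold it down while you slide it sideways right under the keeper past its tooth, and let go so that it stays hooked there. Never let the bar snap back, and leave the solder spool and the cutters alone.

Things in the scene. Friction and masses are not known exactly. Their poses are not given: they have to be found in the camera images.
- board: Loose green circuit board like a fir tree, 64 mm long (x), 60 mm wide (y), 3 mm thick, 45 g, lying flat. Origin: centre of its underside; the tree's tip points to its -x, trunk to +x. On top a black battery box, 28 mm (x) by 20 mm (y), 3 to 23 mm above the underside, its centre at x = -10 mm: grip it across its 20 mm width.
- board_tip (a point): The tip of the tree: top face of the board, 32 mm from its origin towards its -x.
- holder: Blue soldering holder screwed to the bench. Origin: on the bench under the pocket's centre; +x points to the hinge end, -x to the keeper end. Base 150 x 100 mm, 10 mm thick, x from -51 to +99 mm.
- pocket (a point): Centre of the pocket's floor, 10 mm above the bench. Black walls, inside 69 mm (holder x) by 65 mm (holder y), wall tops 17 mm above the bench. The board belongs in it with its own x along the holder's x (tip to -x), underside on the floor.
- hinge (a point): Middle of the hinge pin, which runs along the holder's y at holder x = +75 mm, 58 mm above the bench, between two cheeks. The bar turns about this pin and slides along it.
- keeper (a point): Bottom of the keeper's tooth: holder x -43, y 1.5 mm, 59.5 mm high. The aluminium keeper (holder x -48 to -38 mm) has a post at holder y +26 to +36 mm and from its top a lip back to y -1 mm, underside 63 mm, top 71 mm above the bench. The tooth hangs from the lip's free edge, y -1 to +4 mm.
- bar (a joint): Clamp bar's angle (rad) about the hinge pin. 0: thrown open by its torsion spring, leaning 0.47 rad beyond upright, away from the pocket; grows as it swings over to the keeper; 2.041: bar level, rod touching the lip's underside (latched); stop at 2.126. Steel rod, 10 mm diameter. Spring: 0.1 Nm at 0, 1.2 Nm when level (8 N at the grip). Let go unlatched, it flies open.
- slide (a joint): Sideways place (m) of the bar on the pin, 0 to 0.034, growing to the holder's +y: rod centre at holder y = -17 mm + this. Friction about 1 N, no spring. Below 0.008 the rod passes clear of the lip going down; pushed to bar 2.08 or more it can slide under the tooth; beyond 0.026 it is past it and, let go, rises against the lip behind the tooth and stays.
- knob (a point): Centre of the red barrel grip at the bar's end: a cylinder 28 mm long along the holder's y, 22 mm diameter, that spins freely on its own cross pin, so it can be held end to end while the bar swings; 155 mm from the hinge pin's axis, 197 mm above the bench when open. It moves with both joints.
- foot_tip (a point): Tip of the rubber foot that hangs 49 mm below the rod (when level), 59 mm from the hinge. Spring-loaded (12 mm travel): with the bar down it presses on the board with 1 to 2 N.
- spool: Bystander: solder spool, 52 mm diameter, 36 mm tall, standing; origin under its centre. Leave alone.
- cutters: Bystander: side cutters with yellow handles, 130 mm long (x, jaws to +x), 12 mm high, lying; origin under the middle. Leave alone.
- iron_stand: Bystander, fixed: soldering-iron stand, base 90 x 70 mm with a steel spiral 100 mm tall; origin under its centre.
Mind the look-alikes: they are no part of the job. There is more than one size of the board; the one meant has the size given above.

How it is judged:
By the outcome, as a careful person would: the job done as asked, in the order asked, and still so for the second after the job is handed in, with the robot touching nothing.
It also fails if it takes over 54 s, if anything falls off the work surface, if the arm or the gripper's body presses on something with over 40 N, if the wrist force passes 120 N, or if a joint passes its speed limit or range.

## Working session

There is one attempt and no reset: what is moved stays moved. The work goes in short steps, Python scripts to look and compute and a tool call to move; the robot and the scene stay as the last step left them, time stands still between calls to the robot, and variables do not carry over. Pictures are saved under pics/ and viewed, at most 11 in all, crops included, and the job is handed in when it is done.

Besides the shell and the picture viewer there is one more tool, called after "Emit:" in YAML: its name, and indented under it one key for each argument. arm_command: Moves the arm, as the interface text tells. Its arguments: {"type":"object","properties":{"series":{"type":"array","items":{"type":"number"}}},"required":["series"]}

```bash
ls; mkdir -p pics; python3 - <<'E'
from cell import monitor, viewer
import cv2,numpy as np
s=monitor.read_state(); print(s)
for n in ("scene","top"):
    p,d=viewer.get_image(n); cv2.imwrite(f"pics/{n}0.png",p[:,:,::-1]); np.savez(f"pics/{n}0.npz",p=p,d=d,**{k:np.array(v) for k,v in viewer.camera_model(n).items()})
    m=viewer.camera_model(n); print(n,m, d.min(),d.max())
E
```

```text
pics
{'clock': 0.0, 'qpos': array([-1.17582395,  0.62934253,  0.0384315 ,  1.51836895, -0.02698614,
        0.99630529, -0.01998141]), 'qd': array([-0.00085514,  0.00091484, -0.00037654, -0.00061147,  0.00097775,
        0.00231862, -0.00147211]), 'tau': array([ 5.23369526e-04, -5.63405013e+01,  1.22627288e+00, -1.93440968e+01,
        1.09418141e-02,  1.02639286e-02,  1.74796446e-05]), 'eef_pos': array([288.70909352, 581.66229773, 230.39093326]), 'tool_rot': array([-3.13968652e+00,  3.05272974e-05,  2.68085488e+00]), 'force': array([-0.16737924, -0.24661447,  0.20811029]), 'torque': array([ 0.0062291 , -0.02037456, -0.0249898 ]), 'gripper_force': 0.0, 'width': 84.79654576756553}
scene {'mtx': array([[371.33490111,   0.        , 317.23729451],
       [  0.        , 371.33490111, 200.79167145],
       [  0.        ,   0.        ,   1.        ]]), 'R': array([[ 0.74952651,  0.66192516, -0.00806803],
       [ 0.53533314, -0.61326011, -0.58080157],
       [-0.38939498,  0.43100709, -0.81400518]]), 't': array([-393.12930646, -218.79896442, 1248.3121592 ])} 0.0 3291.9888
top {'mtx': array([[517.78695468,   0.        , 312.59496117],
       [  0.        , 517.78695468, 196.38382208],
       [  0.        ,   0.        ,   1.        ]]), 'R': array([[-0.00782812, -0.99992534,  0.00938234],
       [-0.99366914,  0.00672688, -0.11214454],
       [ 0.11207305, -0.01020082, -0.99364761]]), 't': array([ -16.90818699,  541.4720181 , 1298.8166382 ])} 0.0 2240.924
```

View pics/top0.png

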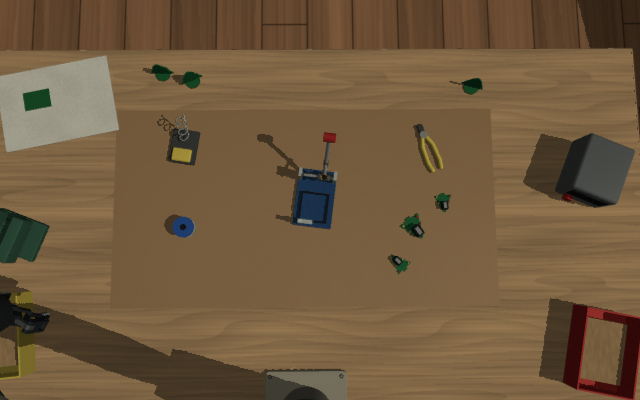

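View pics/scene0.png

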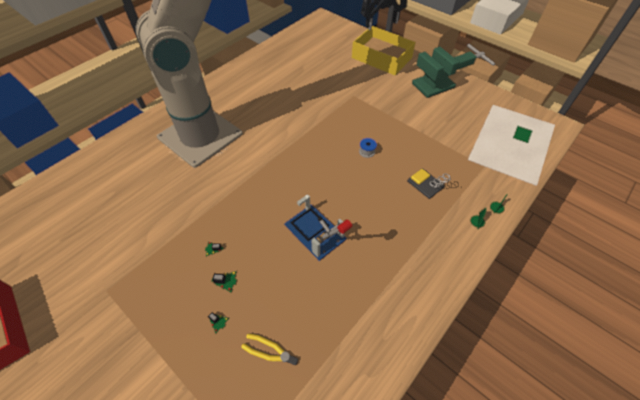

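The top view shows the holder at about (315,203), its hinge end at the top near (318,173), and the red knob at (330,138). There are three board candidates: (414,227), (443,202) and (400,263). The one at (414,227) looks largest, so I'll measure all three and enlarge that one.

```bash
cat > h.py <<'E'
import cv2,numpy as np
def load(n):
    z=np.load(f"pics/{n}.npz"); return {k:z[k] for k in z.files}
def snap(n,name):
    from cell import viewer
    m=viewer.camera_model(n); p,d=viewer.get_image(n)
    np.savez(f"pics/{name}.npz",p=p,d=d,**{k:np.array(v) for k,v in m.items()}); cv2.imwrite(f"pics/{name}.png",p[:,:,::-1]); return load(name)
def ray(c,uv):
    uv=np.atleast_2d(uv).astype(float); q=np.c_[uv,np.ones(len(uv))]@np.linalg.inv(c['mtx']).T
    return -c['R'].T@c['t'], q@c['R']          # centre, directions (depth-scaled)
def plane(c,uv,z):
    o,d=ray(c,uv); return o+d*((z-o[2])/d[:,2])[:,None]
def deep(c,uv):
    o,d=ray(c,uv); uv=np.atleast_2d(uv).astype(int); return o+d*c['d'][uv[:,1],uv[:,0]][:,None]
def tri(c1,u1,c2,u2):
    (a,d),(b,e)=ray(c1,u1),ray(c2,u2); d=d[0]/np.linalg.norm(d);e=e[0]/np.linalg.norm(e)
    s=np.linalg.lstsq(np.c_[d,-e],b-a,rcond=None)[0]; P,Q=a+d*s[0],b+e*s[1]; return (P+Q)/2,np.linalg.norm(P-Q)
def proj(c,X):
    q=(np.atleast_2d(X)@c['R'].T+c['t'])@c['mtx'].T; return q[:,:2]/q[:,2:]
def blobs(c,lo,hi,amin=20):
    hsv=cv2.cvtColor(c['p'],cv2.COLOR_RGB2HSV); m=cv2.inRange(hsv,lo,hi)
    n,l,s,ce=cv2.connectedComponentsWithStats(m); return [(ce[i],s[i],l==i) for i in range(1,n) if s[i,4]>=amin]
E
python3 - <<'E'
from h import *
T,S=load("top0"),load("scene0")
for nm,c in(("top",T),("scene",S)):
    for col,lo,hi in(("green",(50,90,20),(85,255,255)),("red",(0,180,90),(4,255,255)),("blue",(105,120,40),(125,255,255))):
        for ce,s,m in blobs(c,lo,hi,12):
            v,u=np.nonzero(m); P=plane(c,np.c_[u,v],3); w=P.mean(0)
            if 400<w[0]<1000 and abs(w[1])<420:
                r=cv2.minAreaRect(P[:,:2].astype(np.float32)); D=deep(c,np.c_[u,v])
                print(nm,col,ce.round(),s[4],"plane3",w.round(),"rect",np.round(r[1]),"depthmean",np.median(D,0).round())
for n,c,(x,y,w,h) in(("a",T,(380,180,80,100)),("b",T,(270,120,90,120)),("d",S,(270,180,110,90)),("e",S,(190,230,70,110))):
    cv2.imwrite(f"pics/crop_{n}.png",cv2.resize(c['p'][y:y+h,x:x+w,::-1],(400,300 if w>h else 400*h//w),interpolation=cv2.INTER_CUBIC))
i=[cv2.imread(f"pics/crop_{n}.png") for n in "abde"]
f=lambda x:cv2.copyMakeBorder(cv2.resize(x,None,fx=min(400/x.shape[1],300/x.shape[0]),fy=min(400/x.shape[1],300/x.shape[0])),0,0,0,0,0)
g=[]
for x in i:
    x=f(x); o=np.zeros((300,400,3),np.uint8); o[:x.shape[0],:x.shape[1]]=x[:300,:400]; g.append(o)
cv2.imwrite("pics/m1.png",np.vstack([np.hstack(g[:2]),np.hstack(g[2:])]))
E
```

```text
top green [161.  72.] 216 plane3 [883. 383.   3.] rect [53. 38.] depthmean [880. 379.  11.]
top green [191.  79.] 224 plane3 [863. 302.   3.] rect [46. 42.] depthmean [858. 298.  12.]
top green [442. 198.] 96 plane3 [ 538. -361.    3.] rect [32. 35.] depthmean [ 538. -360.    1.]
top green [411. 223.] 187 plane3 [ 472. -277.    3.] rect [45. 52.] depthmean [ 473. -277.    1.]
top red [329. 137.] 93 plane3 [703. -67.   3.] rect [29. 22.] depthmean [656. -59. 204.]
top blue [312. 171.] 51 plane3 [612. -20.   3.] rect [50.  9.] depthmean [611. -20.   9.]
top blue [330. 173.] 15 plane3 [606. -69.   3.] rect [16.  8.] depthmean [606. -70.   9.]
top blue [315. 197.] 858 plane3 [543. -28.   3.] rect [ 98. 128.] depthmean [558. -30.   8.]
top blue [313. 207.] 624 plane3 [518. -22.   3.] rect [64. 69.] depthmean [518. -22.   8.]
top blue [183. 227.] 308 plane3 [468. 317.   3.] rect [52. 49.] depthmean [465. 309.  35.]
scene green [497. 207.] 107 plane3 [879. 379.   3.] rect [33. 35.] depthmean [880. 375.   4.]
scene green [478. 219.] 146 plane3 [859. 306.   3.] rect [67. 34.] depthmean [859. 
[... 160 characters left out ...]
  3.] rect [33. 26.] depthmean [ 537. -365.    3.]
scene red [345. 226.] 111 plane3 [590.  40.   3.] rect [41. 26.] depthmean [660. -63. 205.]
scene blue [368. 145.] 141 plane3 [451. 334.   3.] rect [46. 50.] depthmean [469. 305.  37.]
scene blue [322. 217.] 73 plane3 [524.  22.   3.] rect [11. 88.] depthmean [536.  17.  11.]
scene blue [298. 231.] 204 plane3 [504. -56.   3.] rect [ 59. 127.] depthmean [505. -65.  11.]
scene blue [308. 224.] 434 plane3 [509. -21.   3.] rect [63. 68.] depthmean [512. -24.  10.]
scene blue [318. 233.] 15 plane3 [551. -25.   3.] rect [31.  3.] depthmean [554. -30.  11.]
scene blue [330. 245.] 246 plane3 [597. -31.   3.] rect [93. 33.] depthmean [600. -34.  10.]
```

View pics/m1.png

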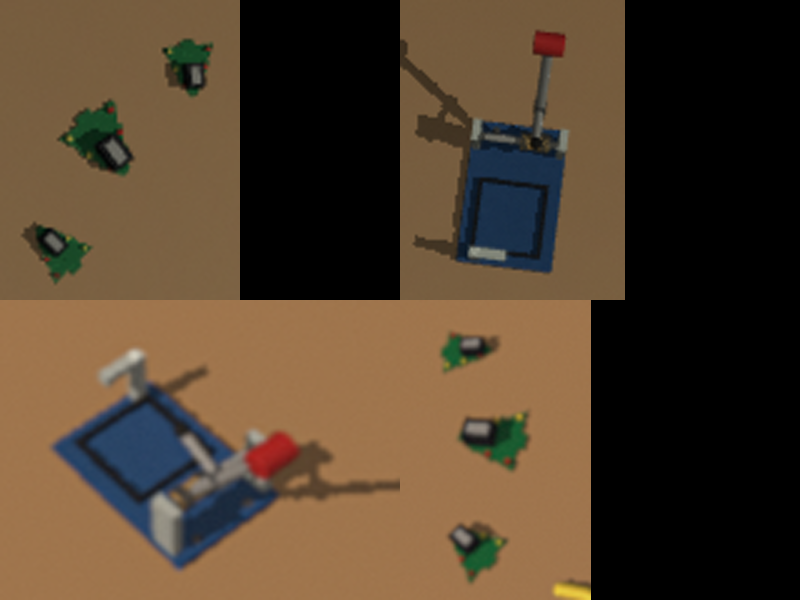

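The enlarged crops show the three trees. The middle one at top (414,227) / scene (226,281) is clearly larger, with green about 50 mm across against about 35 mm for the look-alikes at (443,202) and (400,263). So it is the 64 x 60 mm board. Its box, and so its tip, points down-right in the top view. The keeper is at the bottom left of the holder, and the bar is open.

```bash
python3 - <<'E'
from h import *
from cell import viewer,monitor
from scipy.spatial.transform import Rotation as Ro
T,S=load("top0"),load("scene0")
for c,w in((T,(395,205,40,40)),(S,(205,262,40,35))):
    x,y,a,b=w; q=c['p'][y:y+b,x:x+a].astype(int); hsv=cv2.cvtColor(c['p'],cv2.COLOR_RGB2HSV)[y:y+b,x:x+a]
    m=(hsv[...,1]<90)&(q.sum(2)>150)   # grey label on box
    v,u=np.nonzero(m); print("label",u.mean()+x,v.mean()+y,m.sum(), plane(c,[u.mean()+x,v.mean()+y],23).round(1), deep(c,[u.mean()+x,v.mean()+y]).round(1))
s=monitor.read_state(); m=viewer.camera_model("wrist")
R=Ro.from_euler('xyz',s['tool_rot']).as_matrix(); C=-m['R'].T@m['t']
print("cam in tool",(R.T@(C-s['eef_pos'])).round(1),"\ncam axes(rows) in tool",(m['R']@R).round(2), m['mtx'][0,0])
print("tool axes",R.round(3))
E
```

```text
label 418.2972972972973 230.21621621621622 37 [[ 452.9 -291.7   23. ]] [[ 452.8 -291.2   25.3]]
label 217.625 276.5 56 [[ 451.4 -292.9   23. ]] [[ 451.5 -292.9   23.2]]
cam in tool [  73.2    1.1 -142.6] 
cam axes(rows) in tool [[-0.    1.   -0.  ]
 [-0.96 -0.   -0.28]
 [-0.28  0.    0.96]] 285.3198207853835
tool axes [[-0.896  0.445 -0.001]
 [ 0.445  0.896 -0.001]
 [ 0.    -0.002 -1.   ]]
```

Camera is on the tool's +x side, so I'll keep it on the keeper side when placing. I'm moving over the holder for a close look.

Emit:
arm_command:
  series: [100, -2.8, -2.75, 0, 0, 100, -5.6, -5.5, 0, 0, 100, -8.4, -8.25, 0, 0, 100, -11.2, -11, 0, 0, 100, -14, -13.75, 0, 0]

```text
clock: 0.52
eef_pos: [353.3, 394.8, 231.0]
tool_rot: [-3.141, -0.0, 2.681]
force: [2.1, -0.2, 0.4]
width: 85.2
gripper_force: 0.0
```

Emit:
arm_command:
  series: [100, -2.8, -2.75, 0, 0, 100, -5.6, -5.5, 0, 0, 100, -8.4, -8.25, 0, 0, 100, -11.2, -11, 0, 0, 100, -14, -13.75, 0, 0]

```text
clock: 0.93
eef_pos: [417.6, 209.5, 231.2]
tool_rot: [-3.141, -0.0, 2.681]
force: [1.7, 0.5, 0.3]
width: 85.5
gripper_force: 0.0
```

Emit:
arm_command:
  series: [100, -2.8, -2.75, 0, -5, 100, -5.6, -5.5, 0, -10, 100, -8.4, -8.25, 0, -15, 100, -11, -11, 0, -21, 100, -11, -11, 0, -21]

```text
clock: 1.35
eef_pos: [469.0, 54.3, 231.2]
tool_rot: [-3.137, 0.002, 3.039]
force: [0.1, -0.2, 0.8]
width: 85.3
gripper_force: 0.0
```

```bash
python3 - <<'E'
from h import *
c=snap("wrist","w1")
i=cv2.resize(c['p'][:,:,::-1],(800,500)); cv2.imwrite("pics/w1v.png",i)
E
```

```text
(no output)
```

View pics/w1v.png

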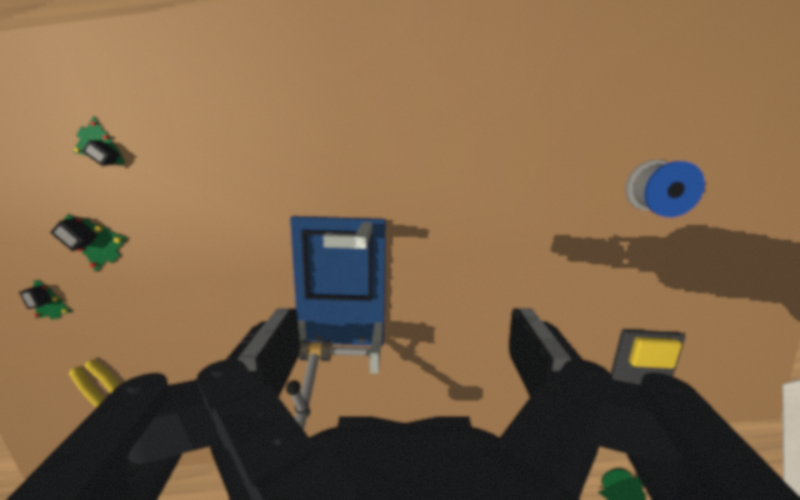

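Wrist view (800x500 scale): the holder is at about (340,280), keeper end up, with its lip at (345,241) and its hinge at (340,350). The big board is at (90,238), between the small ones at (97,145) and (45,298). The spool is at (675,188), well clear. Next I'll measure the holder and board from the wrist and top views.

```bash
cat >> h.py <<'E'
def holder(c,win,zb=10):
    x,y,w,h=win; hsv=cv2.cvtColor(c['p'],cv2.COLOR_RGB2HSV); m=cv2.inRange(hsv,(100,110,25),(125,255,255)); k=np.zeros_like(m); k[y:y+h,x:x+w]=m[y:y+h,x:x+w]
    v,u=np.nonzero(k); P=plane(c,np.c_[u,v],zb)[:,:2]; r=cv2.minAreaRect(P.astype(np.float32)); return k,P,r
E
python3 - <<'E'
from h import *
T,W,S=load("top0"),load("w1"),load("scene0")
for n,c,win in(("top",T,(285,165,60,70)),("wrist",W,(220,165,95,120)),("scene",S,(280,200,70,65))):
    k,P,r=holder(c,win); b=cv2.boxPoints(r); b=b[np.lexsort((b[:,1],b[:,0]))]
    v,u=np.nonzero(k); z=deep(c,np.c_[u,v])[:,2]
    print(n,"rect c",np.round(r[0],1),np.round(r[1],1),round(r[2],1),"zmed",np.median(z).round(1),"corners",b.round(1).tolist())
# battery box / board in wrist
for n,c,win in(("top",T,(395,205,40,40)),("wrist",W,(30,160,80,65)),("scene",S,(205,262,40,35))):
    x,y,a,b=win; hsv=cv2.cvtColor(c['p'],cv2.COLOR_RGB2HSV)[y:y+b,x:x+a]
    g=cv2.inRange(hsv,(45,90,20),(85,255,255)); l=((hsv[...,1]<90)&(hsv[...,2]>70)).astype(np.uint8)
    nb,lab,st,ce=cv2.connectedComponentsWithStats(l); i=1+np.argmax(st[1:,4]); v,u=np.nonzero(lab==i); uv=np.c_[u+x,v+y]
    L=plane(c,uv,23)[:,:2]; r=cv2.minAreaRect(L.astype(np.float32)); d=deep(c,uv)
    vv,uu=np.nonzero(g); G=plane(c,np.c_[uu+x,vv+y],3)
    print(n,"label",uv.mean(0).round(1),L.mean(0).round(1),np.round(r[1],1),round(r[2],1),"depth z",np.median(d[:,2]).round(1),"green",G.mean(0).round(1),cv2.minAreaRect(G[:,:2].astype(np.float32))[1])
E
```

```text
top rect c [539.9 -25.7] [ 97.7 148. ] 82.5 zmed 8.5 corners [[460.1000061035156, -64.4000015258789], [472.8999938964844, 32.400001525878906], [606.7999877929688, -83.80000305175781], [619.7000122070312, 13.0]]
wrist rect c [537.9 -24.1] [ 97.6 146.1] 82.2 zmed 10.1 corners [[458.8999938964844, -62.599998474121094], [472.1000061035156, 34.099998474121094], [603.7000122070312, -82.30000305175781], [616.7999877929688, 14.399999618530273]]
scene rect c [540.5 -28.5] [ 97.3 145.9] 82.3 zmed 10.5 corners [[461.70001220703125, -67.0], [474.70001220703125, 29.399999618530273], [606.2999877929688, -86.5], [619.2999877929688, 9.899999618530273]]
top label [418.2 230.1] [ 453.2 -291.6] [18.3  9.4] 35.7 depth z 22.0 green [ 470.4 -278.1    3. ] (61.33519744873047, 51.8917236328125)
wrist label [ 51.2 188.6] [ 452.7 -291.6] [23.3 17.1] 32.6 depth z 23.2 green [ 470.1 -275.9    3. ] (62.29096221923828, 52.12250900268555)
scene label [217.7 276.4] [ 451.3 -292.5] [23.  13.4] 41.2 depth z 23.7 green [ 471.5 -281.3    3. ] (44.600799560546875, 41.70941925048828)
```

Emit:
arm_command:
  series: [100, -0.4, -3.9, 0, 0, 100, -0.8, -7.8, 0, 0, 100, -1.2, -11.7, 0, 0, 100, -1.6, -15.6, 0, 0, 100, -2, -19.5, 0, 0]

```text
clock: 1.82
eef_pos: [468.5, -132.3, 231.2]
tool_rot: [3.141, -0.0, 3.049]
force: [0.3, 0.1, 1.0]
width: 85.3
gripper_force: 0.0
```

Emit:
arm_command:
  series: [100, -0.1, -3.5, 1, -7, 100, -0.3, -7, 2.5, -14, 100, -0.4, -10.5, 4, -21, 100, -0.5, -13.8, 5, -28, 100, -0.5, -13.8, 6, -35]

```text
clock: 2.23
eef_pos: [459.4, -276.9, 170.3]
tool_rot: [-3.138, -0.002, -2.628]
force: [-0.2, -0.7, -0.7]
width: 85.1
gripper_force: 0.0
```

Emit:
arm_command:
  series: [100, 0, 0, 0, -3, 100, 0, 0, 0, -3, 100, 0, 0, 0, -3, 100, 0, 0, 0, -3, 100, 0, 0, 0, -3]

```text
clock: 2.65
eef_pos: [461.3, -269.1, 171.7]
tool_rot: [-3.141, 0.0, -2.572]
force: [-0.6, -0.7, -0.5]
width: 85.2
gripper_force: 0.0
```

```bash
python3 - <<'E'
from h import *
from cell import monitor
s=monitor.read_state(); print(s['eef_pos'].round(1),s['tool_rot'].round(4),s['qpos'].round(2))
c=snap("wrist","w2")
cv2.imwrite("pics/w2v.png",cv2.resize(c['p'][:,:,::-1],(800,500)))
E
```

```text
[ 461.3 -269.1  171.7] [-3.1410e+00  4.0000e-04 -2.5722e+00] [ 0.58  0.54 -0.15  1.9   0.12  0.7   2.5 ]
```

View pics/w2v.png

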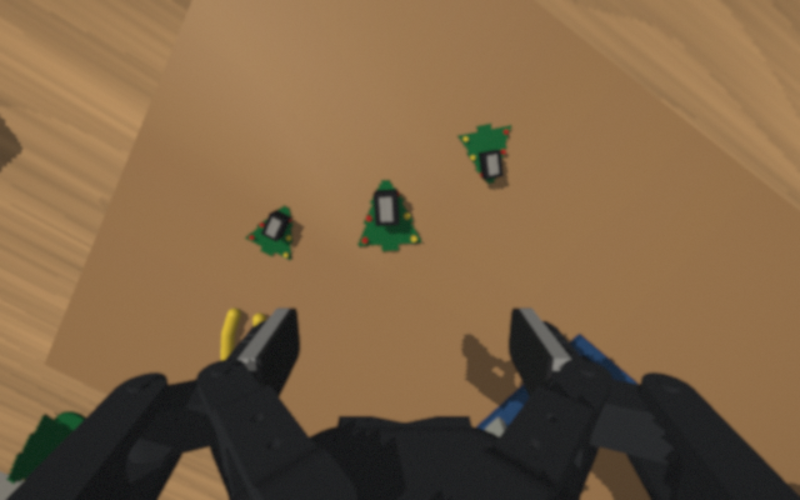

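The wrist view (800x500) shows the large board at (388,215), with its tip up at (386,182) and box label at (386,209). The small ones are at (272,235) and (487,150), and the cutters' handles are at (235,330). Next I'll get precise positions for the box and the tree axis.

```bash
cat >> h.py <<'E'
def board(c,win,zu=0.,verbose=True):
    "label/box centre at zu+23, green outline at zu+3"
    x,y,a,b=win; hsv=cv2.cvtColor(c['p'],cv2.COLOR_RGB2HSV)[y:y+b,x:x+a]
    l=((hsv[...,1]<80)&(hsv[...,2]>75)).astype(np.uint8); nb,lab,st,ce=cv2.connectedComponentsWithStats(l); i=1+np.argmax(st[1:,4])
    v,u=np.nonzero(lab==i); uv=np.c_[u+x,v+y]; L=plane(c,uv,zu+23)[:,:2]; r=cv2.minAreaRect(L.astype(np.float32))
    g=cv2.inRange(hsv,(40,90,20),(88,255,255)); v,u=np.nonzero(g); G=plane(c,np.c_[u+x,v+y],zu+3)[:,:2]
    h=cv2.convexHull(G.astype(np.float32))[:,0]
    print("label px",uv.mean(0).round(1),"centre",np.round(r[0],1),"size",np.round(r[1],1),"ang",round(r[2],2),"z",np.median(deep(c,uv)[:,2]).round(1))
    return L,r,G,h
E
python3 - <<'E'
from h import *
W,T,S=load("w2"),load("top0"),load("scene0")
L,r,G,h=board(W,(280,140,62,66))
# enclosing triangle of the tree
ar,t=cv2.minEnclosingTriangle(h.reshape(-1,1,2)); t=t[:,0]; print("tri",t.round(1).tolist())
d=[np.linalg.norm(t[(i+1)%3]-t[(i+2)%3]) for i in range(3)]
lc=np.array(r[0]); i=np.argmin(np.linalg.norm(t-lc,axis=1)); tip=t[i]; mid=(t[(i+1)%3]+t[(i+2)%3])/2
e=t[(i+1)%3]-t[(i+2)%3]; print("tip",tip.round(1),"axis deg",np.degrees(np.arctan2(*(mid-tip)[::-1])).round(1),"base perp deg",np.degrees(np.arctan2(e[1],e[0])).round(1))
for deg in(30,33,36,39):
    a=np.radians(deg); q=h@np.array([[np.cos(a),-np.sin(a)],[np.sin(a),np.cos(a)]]); print(deg,"extent",np.ptp(q,0).round(1),"centre",(np.array([[np.cos(a),-np.sin(a)],[np.sin(a),np.cos(a)]])@((q.max(0)+q.min(0))/2)).round(1))
print("tri label top/wrist/scene",tri(W,[[309.,167.]],T,[[418.2,230.1]]))
E
```

```text
label px [308.4 167.1] centre [ 452.9 -290.6] size [20.8 11.4] ang 32.61 z 23.6
tri [[469.0, -238.60000610351562], [503.0, -291.79998779296875], [421.20001220703125, -313.6000061035156]]
tip [ 421.2 -313.6] axis deg 36.8 base perp deg 122.6
30 extent [63.1 55.4] centre [ 459.9 -282.5]
33 extent [63.1 55.6] centre [ 460.4 -283.7]
36 extent [63.5 55.7] centre [ 461.2 -284.7]
39 extent [63.7 55.6] centre [ 462.  -285.6]
tri label top/wrist/scene (array([ 452.5551022 , -290.59024628,   25.78643535]), np.float64(1.1910394122012598))
```

Emit:
arm_command:
  series: [60, 0.6, -0.5, 3, 0, 60, 1.2, -0.9, 6, 0, 60, 1.83, -1.32, 9, 0, 60, 1.83, -1.32, 12, 0, 60, 1.83, -1.32, 12, 0]

```text
clock: 3.12
eef_pos: [449.1, -289.2, 46.9]
tool_rot: [3.134, -0.004, -2.573]
force: [-0.4, 0.3, 0.2]
width: 51.4
gripper_force: 0.0
```

```bash
python3 - <<'E'
from h import *
from cell import monitor
s=monitor.read_state(); print(s['eef_pos'].round(1),s['tool_rot'].round(4),s['width'])
c=snap("wrist","w3"); s=monitor.read_state(); print(s['eef_pos'].round(1),s['tool_rot'].round(4),s['qpos'].round(2))
cv2.imwrite("pics/w3v.png",c['p'][:,:,::-1])
px=proj(c,[[453,-290.5,23],[461,-285,3],[s['eef_pos'][0],s['eef_pos'][1],23]]).round(0); print(px)
L,r,G,h=board(c,(int(px[0,0])-60,int(px[0,1])-60,120,130))
print(cv2.minAreaRect(h))
E
```

```text
[ 449.1 -289.2   46.9] [ 3.1339 -0.0045 -2.5732] 51.38651002969179
[ 450.6 -289.5   49.3] [ 3.1366e+00 -2.8000e-03 -2.5725e+00] [ 0.59  0.75 -0.11  1.97  0.17  0.44  2.5 ]
[[315. 236.]
 [317. 237.]
 [319. 234.]]
label px [315.3 235.6] centre [ 453.2 -290.5] size [21.1 11. ] ang 35.69 z 23.5
((468.39434814453125, -288.3801574707031), (64.52287292480469, 54.18151092529297), 55.70052719116211)
```

View pics/w3v.png

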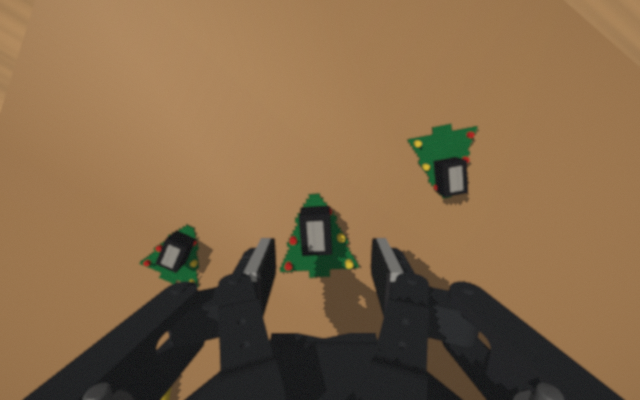

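Wrist view: the fingers at (260,258) and (386,258) straddle the board's box at (316,235), which leans about 2° from the tool. Descending and gripping.

Emit:
arm_command:
  series: [60, 0, 0, 1.5, -2, 60, 0, 0, 3, -2, 60, 0, 0, 4, -2, 60, 0, 0, 4.5, -2, 60, 0, 0, 4.5, -2]

```text
clock: 3.58
eef_pos: [452.7, -290.6, 6.6]
tool_rot: [-3.142, 0.0, -2.537]
force: [0.1, 0.4, 0.5]
width: 50.9
gripper_force: 0.0
```

Emit:
arm_command:
  series: [60, 0, 0, 0, 0, 35, 0, 0, 0, 0, 20, 0, 0, 0, 0, 5, 0, 0, 0, 0, 5, 0, 0, 0, 0]

```text
clock: 4.0
eef_pos: [452.9, -291.3, 7.3]
tool_rot: [-3.14, 0.001, -2.538]
force: [-0.6, 0.6, 5.8]
width: 18.9
gripper_force: 59.3
```

Emit:
arm_command:
  series: [5, 0, 0, 0, 0, 5, 0, 0, 0, 0, 5, 0, 0, 0, 0, 5, 0, 0, -0.3, 0, 5, 0, 0, -1, 0]

```text
clock: 4.42
eef_pos: [451.9, -290.6, 16.2]
tool_rot: [3.14, -0.001, -2.538]
force: [-0.7, -0.1, 0.4]
width: 18.5
gripper_force: 58.6
```

Emit:
arm_command:
  series: [5, 0, 0, -3, 0, 5, 0, 0, -7, 0, 5, 0, 0, -11, 0, 5, 0, 0, -13.4, 0, 5, 0, 0, -13.4, 0]

```text
clock: 4.83
eef_pos: [455.4, -292.7, 156.1]
tool_rot: [-3.132, 0.004, -2.538]
force: [0.3, 0.4, -0.8]
width: 18.9
gripper_force: 58.8
```

Emit:
arm_command:
  series: [5, -2, 2, 0, 0, 5, -4.5, 4.5, 0, 0, 5, -7.3, 7.2, 0, 0, 5, -10, 9.9, 0, 0, 5, -12.5, 12.3, 0, 0]

```text
clock: 5.25
eef_pos: [484.9, -116.4, 150.2]
tool_rot: [3.141, -0.0, -2.537]
force: [1.2, 0.6, -1.0]
width: 18.6
gripper_force: 58.8
```

Emit:
arm_command:
  series: [5, -2.3, 2.2, 0, 7, 5, -4.4, 4.2, 0, 14, 5, -6, 5.8, 0, 21, 5, -7.2, 6.9, 0, 28, 5, -7.2, 6.9, 0, 35]

```text
clock: 5.67
eef_pos: [505.9, -16.0, 150.1]
tool_rot: [3.139, 0.0, 3.135]
force: [-0.4, 0.6, -0.1]
width: 18.3
gripper_force: 58.8
```

Emit:
arm_command:
  series: [5, 0, 0, 0, 4, 5, 0, 0, 0, 7.3, 5, 0, 0, 0, 7.3, 5, 0, 0, 0, 7.3, 5, 0, 0, 0, 7.3]

```text
clock: 6.08
eef_pos: [505.2, -21.0, 150.2]
tool_rot: [3.142, -0.0, 3.009]
force: [-0.3, 0.1, -0.8]
width: 18.7
gripper_force: 58.8
```

```bash
python3 - <<'E'
from h import *
from cell import monitor
c=snap("wrist","w4"); s=monitor.read_state(); print(s['eef_pos'].round(1),s['tool_rot'].round(4),s['width'],s['qpos'].round(2))
c2=snap("top","t4")
i=np.vstack([c['p'][:,:,::-1][20:400,0:640]]); cv2.imwrite("pics/w4v.png",cv2.resize(i,(800,475)))
print(proj(c,[s['eef_pos']+[0,0,16]]))
E
```

```text
[505.3 -21.1 150.2] [ 3.1415e+00 -3.0000e-04  3.0081e+00] 18.44573320498807 [-0.07  0.54  0.09  2.   -0.08  0.6   1.51]
[[320.01769066 266.18433344]]
```

View pics/w4v.png

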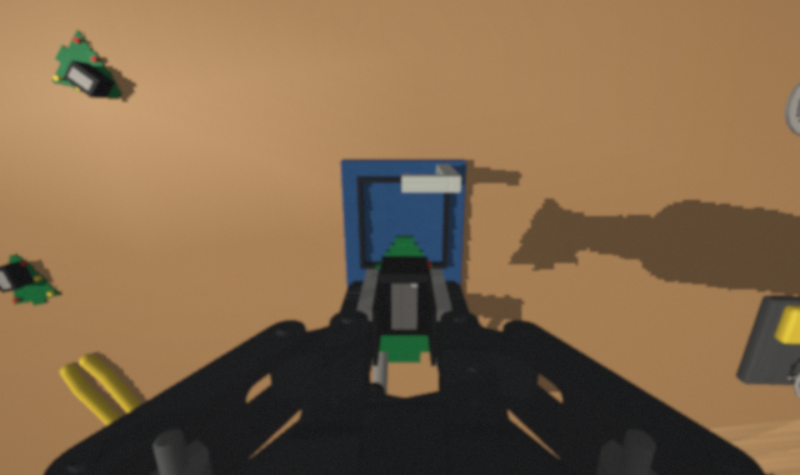

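The wrist view (800x475, cropped) shows the board held with its tip at (403,237) and label at (404,306), above the holder. The holder's keeper edge is at row 160, its sides at columns 343 and 467, and the lip at (432,184). Next I'll measure the board in the tool frame and the holder's edges and yaw.

```bash
python3 - <<'E'
from h import *
from scipy.spatial.transform import Rotation as Ro
c=load("w4"); eef=np.array([505.25,-21.05,150.2]); R=Ro.from_euler('xyz',[3.1415,-.0003,3.0081]).as_matrix()
hsv=cv2.cvtColor(c['p'],cv2.COLOR_RGB2HSV)
blue=cv2.inRange(hsv,(100,110,25),(125,255,255)); g=cv2.inRange(hsv,(40,90,20),(88,255,255))
# holder edges from subpixel row/col scans, on z=10
keep=[]; left=[];right=[]
for u in range(282,365,3):
    v=np.nonzero(blue[120:200,u])[0]
    if len(v): keep.append((u,v[0]+120-.5))
for v in range(155,225,3):
    u=np.nonzero(blue[v,240:400])[0]
    if len(u): left.append((u[0]+240-.5,v)); right.append((u[-1]+240+.5,v))
def line(px,z):
    P=plane(c,px,z)[:,:2].astype(np.float32); vx,vy,x,y=cv2.fitLine(P,cv2.DIST_HUBER,0,.01,.01).ravel(); res=np.abs((P-[x,y])@[-vy,vx]).max(); return np.array([vx,vy]),np.array([x,y]),res
for n,p in(("keep",keep),("left",left),("right",right)):
    d,o,res=line(p,10); print(n,len(p),"ang",np.degrees(np.arctan2(d[1],d[0])).round(2),o.round(1),"res",res.round(1))
th=np.radians(-7.7); H=np.array([[np.cos(th),-np.sin(th)],[np.sin(th),np.cos(th)]])
k=line(keep,10)[1]@H; l=line(left,10)[1]@H; r=line(right,10)[1]@H
o=np.array([k[0]+51,(l[1]+r[1])/2]); print("width",r[1]-l[1],"origin est",(H@o).round(1))
# board in tool frame
gb=np.zeros_like(g); gb[195:320,295:350]=g[195:320,295:350]; v,u=np.nonzero(gb)
P=plane(c,np.c_[u,v],146); q=(P-eef)@R
i=v<v.min()+3; j=v>v.max()-3
print("tip tool",q[i].mean(0).round(1),q[:,0].max().round(1),"trunk tool",q[j].mean(0).round(1),q[:,0].min().round(1))
x0,y0=295,230; w=((hsv[230:290,300:346,1]<70)&(hsv[230:290,300:346,2]>90)).astype(np.uint8); nb,lab,st,ce=cv2.connectedComponentsWithStats(w); b=1+np.argmax(st[1:,4]); print("label px",ce[b]+[300,230],st[b])
v,u=np.nonzero(lab==b); uv=np.c_[u+300,v+230]; L=(plane(c,uv,166)-eef)@R; rr=cv2.minAreaRect(L[:,:2].astype(np.float32)); print("label tool",np.round(rr[0],1),rr[1],rr[2],"depth z",np.median(deep(c,uv)[:,2]))
print("green depth z",np.median(deep(c,np.c_[np.nonzero(gb)[::-1]])[:,2]))
E
```

```text
keep 28 ang 82.36 [466.5  -9.4] res 0.0
left 24 ang -7.38 [500.5 -68. ] res 0.6
right 24 ang -6.79 [511.6  28. ] res 84.9
width 96.57627378338773 origin est [516.4 -21.4]
tip tool [22.5  1.5  4.2] 23.1 trunk tool [-40.1   1.3   4.2] -40.8
label px [330.38095238 248.42857143] [28 17  6  4 21]
label tool [9.5 5.1] (1.614760398864746, 2.452862024307251) 0.006265759933739901 depth z 166.7045505896533
green depth z 146.02725114820672
```

```bash
python3 - <<'E'
from h import *
th=np.radians(-7.65); H=np.array([[np.cos(th),-np.sin(th)],[np.sin(th),np.cos(th)]])
c=load("w4"); hsv=cv2.cvtColor(c['p'],cv2.COLOR_RGB2HSV); blue=cv2.inRange(hsv,(100,110,25),(125,255,255))
L,Rr,WL,WR=[],[],[],[]
for v in range(156,225,3):
    u=np.nonzero(blue[v,240:385])[0]+240; L.append((u[0]-.5,v)); Rr.append((u[-1]+.5,v))
f=lambda p,z:np.median((plane(c,p,z)[:,:2]@H)[:,1])
l,r=f(L,10),f(Rr,10); print("base sides y'",l.round(1),r.round(1),"mid",((l+r)/2).round(2))
V=hsv[...,2].astype(int)
for v in (180,190,200,205): print(v,"blue runs",[ (int(a[0]),int(a[-1])) for a in np.split(x:=np.nonzero(blue[v,260:385])[0]+260,np.nonzero(np.diff(x)>2)[0]+1)], "y' z10",[ (plane(c,[[a[0]-.5,v],[a[-1]+.5,v]],10)[:,:2]@H)[:,1].round(1).tolist() for a in np.split(x,np.nonzero(np.diff(x)>2)[0]+1)])
x=np.nonzero(blue[120:260,300])[0]+120; print("col300 blue runs",[(int(a[0]),int(a[-1]),(plane(c,[[300,a[0]-.5],[300,a[-1]+.5]],10)[:,:2]@H)[:,0].round(1).tolist()) for a in np.split(x,np.nonzero(np.diff(x)>2)[0]+1)])
e=np.array([505.25,-21.05])@H; print("tcp in H'",e.round(2))
for n,win in(("top0",(285,165,60,70)),("w1",(220,165,95,120)),("scene0",(280,200,70,65))):
    k,P,_=holder(load(n),win); q=P@H; print(n,"x'min",np.percentile(q[:,0],.5).round(1),"y'",np.percentile(q[:,1],[.5,99.5]).round(1),"mid",np.percentile(q[:,1],[.5,99.5]).mean().round(1))
E
```

```text
File "<stdin>", line 10
SyntaxError: assignment expression cannot be used in a comprehension iterable expression
```

```bash
python3 - <<'E'
from h import *
th=np.radians(-7.65); H=np.array([[np.cos(th),-np.sin(th)],[np.sin(th),np.cos(th)]])
c=load("w4"); hsv=cv2.cvtColor(c['p'],cv2.COLOR_RGB2HSV); blue=cv2.inRange(hsv,(100,110,25),(125,255,255))
runs=lambda x:np.split(x,np.nonzero(np.diff(x)>2)[0]+1)
L,Rr=[],[]
for v in range(156,225,3):
    u=np.nonzero(blue[v,240:385])[0]+240; L.append((u[0]-.5,v)); Rr.append((u[-1]+.5,v))
f=lambda p,z:np.median((plane(c,p,z)[:,:2]@H)[:,1])
l,r=f(L,10),f(Rr,10); print("base sides y'",l.round(1),r.round(1),"mid",((l+r)/2).round(2))
for v in (180,190,200,205):
    print(v,[(int(a[0]),int(a[-1]),(plane(c,[[a[0]-.5,v],[a[-1]+.5,v]],10)[:,:2]@H)[:,1].round(1).tolist()) for a in runs(np.nonzero(blue[v,260:385])[0]+260)])
print("col300",[(int(a[0]),int(a[-1]),(plane(c,[[300,a[0]-.5],[300,a[-1]+.5]],10)[:,:2]@H)[:,0].round(1).tolist()) for a in runs(np.nonzero(blue[120:260,300])[0]+120)])
print("tcp in H'",(np.array([505.25,-21.05])@H).round(2))
for n,win in(("top0",(285,165,60,70)),("w1",(220,165,95,120)),("scene0",(280,200,70,65))):
    k,P,_=holder(load(n),win); q=P@H; print(n,"x'min",np.percentile(q[:,0],.5).round(1),"y'",np.percentile(q[:,1],[.5,99.5]).round(1),"mid",np.percentile(q[:,1],[.5,99.5]).mean().round(1))
E
```

```text
base sides y' -0.7 96.0 mid 47.67
180 [(276, 285, [-0.2, 9.9]), (291, 355, [15.0, 80.9]), (360, 370, [85.0, 96.2])]
190 [(276, 286, [-0.7, 10.6]), (291, 355, [14.7, 81.3]), (360, 369, [85.4, 95.6])]
200 [(276, 287, [-1.2, 11.2]), (292, 354, [15.3, 80.6]), (359, 369, [84.7, 96.1])]
205 [(277, 287, [-0.4, 11.0]), (292, 354, [15.2, 80.8]), (359, 369, [84.9, 96.4])]
col300 [(149, 161, [463.6, 476.5]), (166, 229, [480.5, 549.5])]
tcp in H' [503.56  46.4 ]
top0 x'min 464.9 y' [-2.  94.7] mid 46.3
w1 x'min 463.9 y' [ 0.5 95.9] mid 48.2
scene0 x'min 467.2 y' [-4.4 91.5] mid 43.6
```

The pocket floor measured by the wrist camera spans 69.0 x 65.8 mm, which matches its spec. The board is aligned with it in y and needs about 2 mm towards the hinge. Descending.

Emit:
arm_command:
  series: [5, -0.2, 0, 3.5, 0, 5, -0.2, 0, 7, 0, 5, -0.2, 0, 10, 0, 5, -0.2, 0, 11.8, 0, 5, -0.2, 0, 11.8, 0]

```text
clock: 6.6
eef_pos: [504.8, -21.3, 29.0]
tool_rot: [-3.141, -0.007, 3.007]
force: [-0.5, 0.6, -0.5]
width: 18.7
gripper_force: 58.8
```

Emit:
arm_command:
  series: [5, 0, 0, 0.4, 0, 5, 0, 0, 0.7, 0, 5, 0, 0, 1, 0, 5, 0, 0, 1.3, 0, 5, 0, 0, 1.5, 0]

```text
clock: 7.02
eef_pos: [508.1, -21.2, 17.9]
tool_rot: [3.141, 0.002, 3.007]
force: [-0.8, 0.1, -0.5]
width: 18.4
gripper_force: 58.8
```

```bash
python3 - <<'E'
from h import *
from cell import monitor
s=monitor.read_state(); print(s['eef_pos'].round(1),s['tool_rot'].round(4),s['force'].round(1),s['torque'].round(2))
c=snap("wrist","w5"); cv2.imwrite("pics/w5v.png",cv2.resize(c['p'][130:330,200:460,::-1],(780,600)))
E
```

```text
[508.1 -21.2  17.9] [3.1413e+00 1.6000e-03 3.0073e+00] [-0.8  0.1 -0.5] [ 0.03 -0.03 -0.01]
```

View pics/w5v.png

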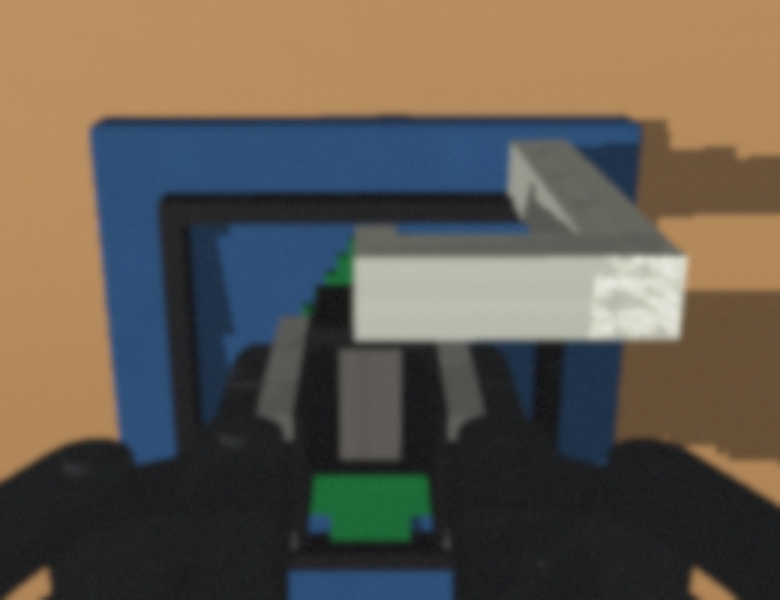

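```bash
python3 - <<'E'
from h import *
from cell import monitor
th=np.radians(-7.65); H=np.array([[np.cos(th),-np.sin(th)],[np.sin(th),np.cos(th)]])
c=load("w5"); p=c['p']
for r in range(304,326): print(r,p[r,320].tolist(),p[r,325].tolist(), end=" | ") if r%1==0 else 0
print()
X=lambda u,v,z:(plane(c,[[u,v]],z)[:,:2]@H)[0].round(1)
for r in(310,311,311.5,312): print("trunk",r,X(323,r,14))
for r in(311,312,318,319,320): print("wall17",r,X(323,r,17))
print("keeper wall inner top z17",X(300,130+222/3,17),"floor z10",X(300,130+222/3,10), "outer top z17 ",X(300,130+197/3,17))
print("side walls",X(200+188/3,200,17),X(200+160/3,200,17), "label",X(200+370/3,130+405/3,34))
s=monitor.read_state();print(s['eef_pos'].round(1),s['eef_pos'][:2]@H)
E
```

```text
304 [27, 103, 54] [30, 106, 56] | 305 [29, 104, 56] [30, 105, 56] | 306 [32, 105, 57] [31, 106, 57] | 307 [31, 106, 57] [32, 106, 57] | 308 [29, 102, 54] [30, 101, 55] | 309 [25, 87, 47] [26, 89, 48] | 310 [25, 65, 38] [29, 67, 42] | 311 [24, 40, 29] [21, 38, 27] | 312 [21, 22, 22] [24, 26, 23] | 313 [28, 26, 26] [23, 23, 26] | 314 [29, 28, 30] [27, 27, 29] | 315 [31, 31, 32] [35, 34, 36] | 316 [36, 35, 36] [33, 34, 36] | 317 [35, 36, 35] [34, 33, 34] | 318 [38, 38, 43] [37, 38, 43] | 319 [38, 47, 62] [35, 44, 60] | 320 [43, 63, 90] [42, 63, 90] | 321 [45, 74, 109] [45, 75, 111] | 322 [47, 80, 118] [45, 78, 118] | 323 [43, 78, 117] [46, 79, 120] | 324 [48, 80, 120] [48, 81, 121] | 325 [47, 80, 119] [47, 80, 120] | 
trunk 310 [547.8  48. ]
trunk 311 [548.5  48. ]
trunk 311.5 [548.9  48. ]
trunk 312 [549.2  48. ]
wall17 311 [546.2  48. ]
wall17 312 [546.9  48. ]
wall17 318 [551.1  48. ]
wall17 319 [551.8  48. ]
wall17 320 [552.6  48. ]
keeper wall inner top z17 [479.4  35.9] floor z10 [481.6  35.3] outer top z17  [474.8  36. ]
side walls [477.1  16.4] [477.1  11.5] label [505.7  48.2]
[507.8 -21.2  17.5] [506.07437647  46.56631436]
```

The trunk edge is about 0.7 mm from the hinge-side wall and the tip has about 4.6 mm to spare. I'm shifting 2 mm towards the keeper, lowering the last bit, then releasing.

Emit:
arm_command:
  series: [5, 0.1, 0, 0, 0, 5, 0.2, 0, 0, 0, 5, 0.2, 0, 0.05, 0, 5, 0.2, 0, 0.1, 0, 5, 0.2, 0, 0.1, 0]

```text
clock: 7.48
eef_pos: [505.3, -20.9, 17.2]
tool_rot: [3.141, -0.0, 3.007]
force: [-2.2, -0.1, 10.4]
width: 18.6
gripper_force: 60.1
```

Emit:
arm_command:
  series: [30, 0, 0, 0, 0, 30, 0, 0, 0, 0, 30, 0, 0, 0, 0, 30, 0, 0, 0, 0, 30, 0, 0, 0, 0]

```text
clock: 7.9
eef_pos: [505.5, -21.0, 16.2]
tool_rot: [-3.142, -0.0, 3.007]
force: [-0.4, -0.5, -0.1]
width: 26.0
gripper_force: 0.0
```

Emit:
arm_command:
  series: [30, 0, 0, -2, 0, 30, 0, 0, -5, 0, 30, 0, 0, -9, 0, 30, 0, 0, -13, 0, 30, 0, 0, -17, 0]

```text
clock: 8.32
eef_pos: [504.9, -21.0, 187.8]
tool_rot: [-3.141, -0.001, 3.007]
force: [1.0, -0.4, 0.4]
width: 25.7
gripper_force: 0.0
```

```bash
python3 - <<'E'
from h import *
from cell import monitor
s=monitor.read_state(); print(s['eef_pos'].round(1),s['tool_rot'].round(4),s['force'].round(1))
c=snap("wrist","w6"); t=snap("top","t6"); sc=snap("scene","s6")
a=cv2.resize(c['p'][100:340,180:460,::-1],(466,400)); b=cv2.resize(sc['p'][180:270,270:380,::-1],(334,273)); o=np.zeros((400,800,3),np.uint8); o[:,:466]=a; o[:273,466:]=b
cv2.imwrite("pics/w6v.png",o)
E
```

```text
[504.9 -21.  187.8] [-3.1414e+00 -1.1000e-03  3.0070e+00] [ 1.  -0.4  0.4]
```

View pics/w6v.png

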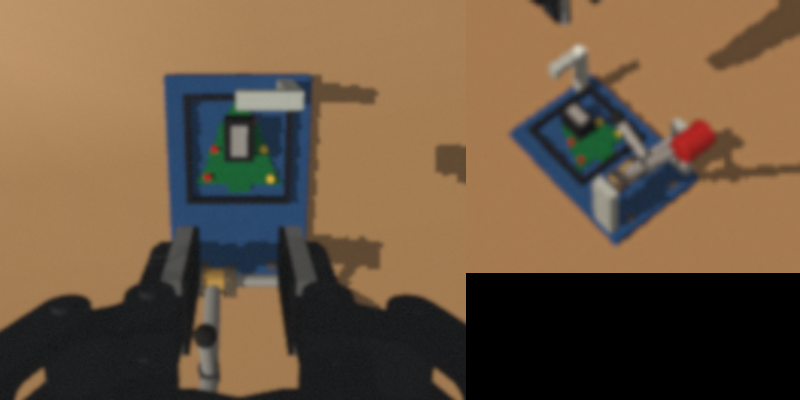

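The board lies flat in the pocket, tip towards the keeper (left panel: the tree at (238,160), inside the walls at columns 188–292 and rows 98–200). The knob is red at (692,142) in the scene panel. Next I'll verify the board's height and triangulate the knob.

```bash
python3 - <<'E'
from h import *
th=np.radians(-7.65); H=np.array([[np.cos(th),-np.sin(th)],[np.sin(th),np.cos(th)]])
c,T,S=load("w6"),load("t6"),load("s6")
g=[b for b in blobs(c,(40,90,20),(88,255,255),40) if 250<b[0][0]<400 and 130<b[0][1]<260]
for ce,s,m in g:
    v,u=np.nonzero(m); D=deep(c,np.c_[u,v]); q=D[:,:2]@H; A=np.c_[q-q.mean(0),np.ones(len(q))]; k=np.linalg.lstsq(A,D[:,2],rcond=None)[0]
    P=plane(c,np.c_[u,v],13)[:,:2]@H; print("green",ce.round(),s[4],"z",np.median(D[:,2]).round(1),"slope",k.round(3),"x'y' ext",P.min(0).round(1),P.max(0).round(1))
red={}
for n,k in(("top",T),("scene",S)):
    b=max(blobs(k,(0,150,60),(6,255,255),30),key=lambda b:b[1][4] if 250<b[0][0]<420 and 100<b[0][1]<250 else 0)
    v,u=np.nonzero(b[2]); red[n]=(u.min()+u.max())/2,(v.min()+v.max())/2; r=cv2.minAreaRect(np.c_[u,v].astype(np.float32)); red[n]=r[0]
    P=plane(k,np.c_[u,v],197)[:,:2]@H; rr=cv2.minAreaRect(P.astype(np.float32)); print(n,b[0].round(1),r,"on z197 H'",np.round(rr[0],1),np.round(rr[1],1),round(rr[2],1), "depth",np.median(deep(k,np.c_[u,v]),0).round(1))
P,e=tri(T,[red["top"]],S,[red["scene"]]); print("knob",P.round(1),"gap",e.round(1),"H'",(P[:2]@H).round(1), "expected H'",[514.3+145,46.5-17])
E
```

```text
green [323. 168.] 51 z 13.4 slope [ 0.836  0.068 13.954] x'y' ext [484.4  41.2] [490.1  56.9]
green [323. 199.] 878 z 13.1 slope [-1.2710e+00  1.4000e-02  1.6684e+01] x'y' ext [494.6  18.5] [543.8  77.2]
top [329.2 137.3] ((329.0, 137.5), (9.0, 12.0), 90.0) on z197 H' [658.9  30.5] [20.9 27.3] 6.9 depth [655.9 -57.2 203.7]
scene [344.5 226.1] ((344.3536682128906, 226.31707763671875), (9.05807876586914, 14.211812019348145), 51.34019470214844) on z197 H' [659.7  28.7] [21.1 34.3] 1.3 depth [660.1 -62.3 204.4]
knob [657.2 -58.  194.6] gap 1.0 H' [659.1  30.1] expected H' [659.3, 29.5]
```

Emit:
arm_command:
  series: [60, 0, 0, -2.5, 0, 60, 0, 0, -5.3, 0, 60, -3, -0.3, -5.3, 0, 60, -6.5, -0.7, -5.3, 0, 60, -10, -1.1, -5.3, 0]

```text
clock: 8.88
eef_pos: [603.5, -45.1, 238.7]
tool_rot: [3.141, -0.002, 3.008]
force: [0.9, -0.5, 0.6]
width: 51.3
gripper_force: 0.0
```

Emit:
arm_command:
  series: [60, -3, -0.3, 0, 0, 60, -5.5, -0.5, 0, 0, 60, -5.5, -0.5, 0, 0, 60, -5.5, -0.5, 0, 0, 60, -5.5, -0.5, 0, 0]

```text
clock: 9.3
eef_pos: [655.4, -57.4, 237.4]
tool_rot: [-3.142, -0.004, 3.007]
force: [-0.1, -0.1, -0.5]
width: 51.2
gripper_force: 0.0
```

```bash
python3 - <<'E'
from h import *
from cell import monitor
th=np.radians(-7.65); H=np.array([[np.cos(th),-np.sin(th)],[np.sin(th),np.cos(th)]])
c=snap("wrist","w7"); s=monitor.read_state(); print(s['eef_pos'].round(1),s['tool_rot'].round(4),"H'",(s['eef_pos'][:2]@H).round(1))
for ce,st,m in blobs(c,(0,150,60),(6,255,255),60):
    v,u=np.nonzero(m); P=plane(c,np.c_[u,v],200)[:,:2]@H; D=deep(c,np.c_[u,v]); print(ce.round(),st,"H' ext z200",P.min(0).round(1),P.max(0).round(1),"z",np.percentile(D[:,2],[10,50,95]).round(1),"deep H'",(D[:,:2]@H).min(0).round(1),(D[:,:2]@H).max(0).round(1))
E
```

```text
[655.3 -57.2 238.1] [ 3.1415 -0.0033  3.0073] H' [657.1  30.5]
[322. 227.] [ 302  213   41   30 1184] H' ext z200 [648.   17.5] [669.1  44.9] z [200.1 205.5 207.4] deep H' [585.    2.2] [725.3  44.5]
```

The knob is at H' (658.5, 30), top at 207 mm, which matches the spec. Descending and gripping it end to end.

Emit:
arm_command:
  series: [60, -0.1, 0, 1.5, 0, 60, -0.1, 0, 3, 0, 60, -0.1, 0, 4.5, 0, 60, -0.1, 0, 6.3, 0, 60, -0.1, 0, 6.3, 0]

```text
clock: 9.77
eef_pos: [654.4, -57.0, 173.0]
tool_rot: [-3.141, -0.007, 3.008]
force: [-0.7, 0.2, -0.2]
width: 51.3
gripper_force: 0.0
```

Emit:
arm_command:
  series: [60, 0, 0, 0, 0, 45, 0, 0, 0, 0, 35, 0, 0, 0, 0, 20, 0, 0, 0, 0, 15, 0, 0, 0, 0]

```text
clock: 10.18
eef_pos: [659.0, -58.0, 177.8]
tool_rot: [3.141, 0.003, 3.007]
force: [0.5, -0.7, 3.1]
width: 26.7
gripper_force: 59.4
```

Emit:
arm_command:
  series: [15, 0, 0, 0, 0, 15, 0, 0, 0, 0, 15, 0, 0, 0, 0, 15, 0, 0, 0, 0, 15, 0, 0, 0, 0]

```text
clock: 10.6
eef_pos: [659.3, -58.0, 177.5]
tool_rot: [3.142, 0.003, 3.007]
force: [1.6, -0.4, 6.3]
width: 27.3
gripper_force: 59.8
```

```bash
python3 - <<'E'
import numpy as np
from cell import monitor
s=monitor.read_state(); th=np.radians(-7.65); H=np.array([[np.cos(th),-np.sin(th)],[np.sin(th),np.cos(th)]])
print(s['eef_pos'].round(2),(s['eef_pos'][:2]@H).round(1),s['force'].round(1),s['width'],s['gripper_force'],s['tool_rot'])
R=155; ph=np.r_[np.linspace(-.47,1.571+.055,31)]
x=-R*np.sin(ph); z=R*np.cos(ph); dx=-(x-x[0])/10; dz=-(z-z[0])/10   # tool x = -holder x ; tool z down   (cm)
for k in range(0,30,5): print("call",k//5,[(round(dx[i]-dx[k],2),round(dz[i]-dz[k],2)) for i in range(k+1,k+6)])
E
```

```text
[659.3  -58.04 177.52] [661.2  30.2] [ 1.6 -0.4  6.3] 27.269695576391335 59.76330578327179 [3.14151716 0.00333743 3.00706192]
call 0 [(np.float64(0.98), np.float64(-0.46)), (np.float64(1.99), np.float64(-0.84)), (np.float64(3.03), np.float64(-1.16)), (np.float64(4.08), np.float64(-1.4)), (np.float64(5.15), np.float64(-1.57))]
call 1 [(np.float64(1.08), np.float64(-0.09)), (np.float64(2.16), np.float64(-0.11)), (np.float64(3.24), np.float64(-0.05)), (np.float64(4.32), np.float64(0.08)), (np.float64(5.38), np.float64(0.29))]
call 2 [(np.float64(1.05), np.float64(0.28)), (np.float64(2.07), np.float64(0.64)), (np.float64(3.06), np.float64(1.06)), (np.float64(4.03), np.float64(1.55)), (np.float64(4.95), np.float64(2.11))]
call 3 [(np.float64(0.89), np.float64(0.62)), (np.float64(1.73), np.float64(1.31)), (np.float64(2.52), np.float64(2.05)), (np.float64(3.25), np.float64(2.84)), (np.float64(3.93), np.float64(3.68))]
call 4 [(np.float64(0.62), np.float64(0.89)), (np.float64(1.17), np.float64(1.82)), (np.float64(1.66), np.float64(2.78)), (np.float64(2.08), np.float64(3.78)), (np.float64(2.43), np.float64(4.81))]
call 5 [(np.float64(0.28), np.float64(1.05)), (np.float64(0.48), np.float64(2.11)), (np.float64(0.61), np.float64(3.18)), (np.float64(0.66), np.float64(4.27)), (np.float64(0.64), np.float64(5.35))]
```

Knob gripped (27.3 mm opening, 60 N). Swinging along the 155 mm arc.

Emit:
arm_command:
  series: [15, 0.9, -0.0, -0.66, 0, 15, 1.9, 0, -1.04, 0, 15, 2.93, 0, -1.36, 0, 15, 3.98, 0, -1.6, 0, 15, 5.05, 0, -1.77, 0]

```text
clock: 11.02
eef_pos: [607.0, -51.0, 194.0]
tool_rot: [-3.141, -0.0, 3.007]
force: [1.4, -0.5, -2.9]
width: 27.3
gripper_force: 59.7
```

Emit:
arm_command:
  series: [15, 1.08, 0, -0.09, 0, 15, 2.16, 0, -0.11, 0, 15, 3.24, 0, -0.05, 0, 15, 4.32, 0, 0.08, 0, 15, 5.38, 0, 0.29, 0]

```text
clock: 11.43
eef_pos: [554.4, -43.9, 191.2]
tool_rot: [-3.141, 0.001, 3.007]
force: [3.7, -1.1, -3.1]
width: 26.9
gripper_force: 59.6
```

```bash
cat > st.py <<'E'
import numpy as np
from cell import monitor
s=monitor.read_state(); th=np.radians(-7.65); H=np.array([[np.cos(th),-np.sin(th)],[np.sin(th),np.cos(th)]])
p=s['eef_pos'][:2]@H; print(s['clock'],"H'",p.round(1),"z",s['eef_pos'][2].round(1),"F'",(s['force'][:2]@H).round(1),s['force'][2].round(1),"w",s['width'],s['gripper_force'],"radius est",np.hypot(p[0]-1.8-589.3,s['eef_pos'][2]+18.7-58).round(1))
E
python3 st.py
```

```text
11.4333 H' [555.3  30.2] z 191.2 F' [ 3.8 -0.6] -3.1 w 26.87284063155016 59.564167857170105 radius est 156.0
```

Emit:
arm_command:
  series: [15, 1.05, 0, 0.28, 0, 15, 2.07, 0, 0.64, 0, 15, 3.06, 0, 1.06, 0, 15, 4.03, 0, 1.55, 0, 15, 4.95, 0, 2.11, 0]

```text
clock: 11.85
eef_pos: [506.1, -37.5, 170.7]
tool_rot: [-3.142, 0.003, 3.007]
force: [2.2, -0.1, 2.4]
width: 27.1
gripper_force: 60.3
```

Emit:
arm_command:
  series: [15, 0.89, 0, 0.62, 0, 15, 1.73, 0, 1.31, 0, 15, 2.52, 0, 2.05, 0, 15, 3.25, 0, 2.84, 0, 15, 3.93, 0, 3.68, 0]

```text
clock: 12.27
eef_pos: [466.3, -32.0, 133.8]
tool_rot: [3.142, 0.001, 3.007]
force: [0.6, -1.6, 5.3]
width: 27.2
gripper_force: 60.6
```

```bash
python3 st.py
```

```text
12.2667 H' [466.4  30.3] z 133.8 F' [ 0.8 -1.5] 5.3 w 27.17467209322872 60.600457191467285 radius est 156.4
```

Emit:
arm_command:
  series: [15, 0.62, 0, 0.89, 0, 15, 1.17, 0, 1.82, 0, 15, 1.66, 0, 2.78, 0, 15, 2.08, 0, 3.78, 0, 15, 2.43, 0, 4.81, 0]

```text
clock: 12.68
eef_pos: [441.7, -28.7, 85.4]
tool_rot: [-3.142, -0.0, 3.007]
force: [0.0, -0.9, 7.2]
width: 26.9
gripper_force: 60.8
```

Emit:
arm_command:
  series: [15, 0.28, 0, 1.05, 0, 15, 0.48, 0, 2.11, 0, 15, 0.61, 0, 3.18, 0, 15, 0.66, 0, 4.27, 0, 15, 0.64, 0, 5.35, 0]

```text
clock: 13.1
eef_pos: [435.0, -26.8, 41.2]
tool_rot: [3.137, -0.006, 3.006]
force: [0.8, -1.7, 7.2]
width: 27.1
gripper_force: 60.9
```

Emit:
arm_command:
  series: [15, 0, 0, 0, 0, 15, 0, 0, 0, 0, 15, 0, 0, 0, 0, 15, 0, 0, 0, 0, 15, 0, 0, 0, 0]

```text
clock: 13.52
eef_pos: [435.0, -26.3, 41.5]
tool_rot: [3.138, -0.006, 3.006]
force: [1.8, -0.5, 6.9]
width: 27.0
gripper_force: 60.9
```

```bash
python3 st.py; python3 - <<'E'
from h import *
c=snap("scene","s8"); w=snap("wrist","w8"); 
b=cv2.resize(c['p'][170:270,250:370,::-1],(400,333)); a=cv2.resize(w['p'][100:340,180:460,::-1],(400,343)); o=np.zeros((343,800,3),np.uint8); o[:333,:400]=b;o[:,400:]=a; cv2.imwrite("pics/v8.png",o)
E
```

```text
13.5167 H' [434.6  31.8] z 41.5 F' [ 1.9 -0.3] 6.9 w 26.996183852014855 60.942978858947754 radius est 156.5
```

```bash
python3 - <<'E'
from cell import monitor
s=monitor.read_state(); print(s['qpos'].round(3),s['tau'].round(1),s['eef_pos'].round(1),s['tool_rot'].round(4),s['force'].round(1))
E
```

```text
[-0.111  0.705  0.162  2.242 -0.491  0.234  1.929] [ -0.1 -41.2   2.1  -2.4   0.    0.8  -0. ] [435.  -26.3  41.5] [ 3.1376 -0.0059  3.0064] [ 1.8 -0.2  6.3]
```

View pics/v8.png

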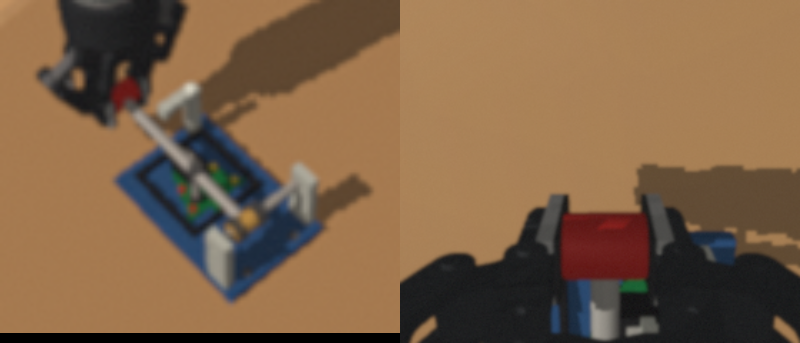

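The scene panel shows the bar nearly down over the board, foot on the trunk. The knob is held between the pads at (605,245) in the wrist panel. Joint 6 has hit its lower limit (0.23), so the last ~9 mm down is short; I'll try whether the arm can use its redundancy.

Emit:
arm_command:
  series: [15, 0, 0, 0.3, 0, 15, 0, 0, 0.6, 0, 15, 0, 0, 1, 0, 15, 0, 0, 1, 0, 15, 0, 0, 1, 0]

```text
clock: 14.03
eef_pos: [435.2, -26.3, 31.4]
tool_rot: [3.138, -0.006, 3.006]
force: [2.5, -0.3, 7.3]
width: 27.1
gripper_force: 60.9
```

```bash
python3 - <<'E'
from cell import monitor
s=monitor.read_state(); print(s['qpos'].round(3),s['eef_pos'].round(1),s['tool_rot'].round(4),s['force'].round(1))
E
```

```text
[-0.151  0.734  0.222  2.245 -0.71   0.235  2.148] [435.2 -26.3  31.4] [ 3.1379 -0.0056  3.0063] [ 2.5 -0.3  7.3]
```

The arm got there at z 31.4, so the bar is at about 2.09. I'll press slightly deeper, then slide to +y under the tooth.

Emit:
arm_command:
  series: [15, 0, 0, 0.1, 0, 15, 0, 0, 0.2, 0, 15, 0, 0, 0.2, 0, 15, 0, 0, 0.2, 0, 15, 0, 0, 0.2, 0]

```text
clock: 14.45
eef_pos: [435.3, -26.3, 29.6]
tool_rot: [3.138, -0.005, 3.006]
force: [3.0, 0.1, 7.8]
width: 27.2
gripper_force: 61.0
```

Emit:
arm_command:
  series: [15, 0, 0.2, 0, 0, 15, 0, 0.5, 0, 0, 15, 0, 0.8, 0, 0, 15, 0, 1.1, 0, 0, 15, 0, 1.4, 0, 0]

```text
clock: 14.87
eef_pos: [437.0, -13.2, 29.7]
tool_rot: [3.139, -0.005, 3.005]
force: [3.7, -2.5, 7.4]
width: 27.0
gripper_force: 61.0
```

```bash
python3 st.py
```

```text
14.8667 H' [434.9  45.1] z 29.7 F' [ 4. -2.] 7.4 w 27.048370454596473 60.9897118806839 radius est 156.5
```

Emit:
arm_command:
  series: [15, 0, 0.3, 0, 0, 15, 0, 0.6, 0, 0, 15, 0, 0.9, 0, 0, 15, 0, 1.2, 0, 0, 15, 0, 1.5, 0, 0]

```text
clock: 15.28
eef_pos: [439.0, 1.7, 29.8]
tool_rot: [3.139, -0.005, 3.005]
force: [2.1, -2.2, 8.1]
width: 27.0
gripper_force: 61.0
```

Emit:
arm_command:
  series: [15, 0, 0, 0, 0, 15, 0, 0, 0, 0, 15, 0, 0, 0, 0, 15, 0, 0, 0, 0, 15, 0, 0, 0, 0]

```text
clock: 15.7
eef_pos: [439.1, 2.5, 29.8]
tool_rot: [3.137, -0.005, 3.006]
force: [2.0, -0.5, 8.1]
width: 27.4
gripper_force: 61.0
```

```bash
python3 st.py; python3 - <<'E'
from h import *
c=snap("scene","s9"); t=snap("top","t9"); w=snap("wrist","w9")
th=np.radians(-7.65); H=np.array([[np.cos(th),-np.sin(th)],[np.sin(th),np.cos(th)]])
for n,k in(("wrist",w),("top",t),("scene",c)):
  for ce,st,m in blobs(k,(0,150,50),(6,255,255),25):
    v,u=np.nonzero(m); P=plane(k,np.c_[u,v],49 if n!="wrist" else 55)[:,:2]@H
    if 400<P[:,0].mean()<480: print(n,ce.round(),st[4],P.min(0).round(1),P.max(0).round(1))
E
```

```text
15.7 H' [434.9  61. ] z 29.8 F' [ 2.1 -0.3] 8.1 w 27.356064046477314 61.00835680961609 radius est 156.5
wrist [323. 272.] 2794 [420.6  47.7] [445.2  76.8]
scene [296. 194.] 42 [421.9  54.7] [442.9  78.6]
```

Slide is about 31 mm, past the tooth. I'll ease up until the rod bears on the lip and check the force before letting go.

Emit:
arm_command:
  series: [15, 0, 0, -0.2, 0, 15, 0, 0, -0.4, 0, 15, 0, 0, -0.6, 0, 15, 0, 0, -0.8, 0, 15, 0, 0, -1, 0]

```text
clock: 16.27
eef_pos: [438.8, 2.5, 39.7]
tool_rot: [3.137, -0.006, 3.006]
force: [2.7, -0.6, 7.4]
width: 27.1
gripper_force: 60.9
```

Emit:
arm_command:
  series: [15, 0, 0, -0.1, 0, 15, 0, 0, -0.2, 0, 15, 0, 0, -0.2, 0, 15, 0, 0, -0.2, 0, 15, 0, 0, -0.2, 0]

```text
clock: 16.68
eef_pos: [438.7, 2.5, 40.6]
tool_rot: [3.138, -0.007, 3.007]
force: [4.3, -0.1, -5.6]
width: 26.8
gripper_force: 61.1
```

```bash
python3 st.py
```

```text
16.6833 H' [434.5  60.8] z 40.6 F' [4.3 0.4] -5.6 w 26.794799238075267 61.106693744659424 radius est 156.6
```

The force flipped to −5.6 N at the expected level height, so the lip is holding the bar. Releasing.

Emit:
arm_command:
  series: [15, 0, 0, 0.1, 0, 15, 0, 0, 0.1, 0, 25, 0, 0, 0.1, 0, 40, 0, 0, 0.1, 0, 55, 0, 0, 0.1, 0]

```text
clock: 17.1
eef_pos: [435.5, 3.1, 39.5]
tool_rot: [3.137, -0.013, 3.007]
force: [0.2, -0.9, -0.1]
width: 45.1
gripper_force: 0.0
```

Emit:
arm_command:
  series: [60, 0, 0, 0, 0, 60, 0, 0, 0, 0, 60, 0, 0, -1, 0, 60, 0, 0, -2.5, 0, 60, 0, 0, -5, 0]

```text
clock: 17.52
eef_pos: [435.8, 2.4, 88.8]
tool_rot: [3.138, -0.015, 3.006]
force: [0.3, 0.5, -1.1]
width: 51.2
gripper_force: 0.0
```

Emit:
arm_command:
  series: [60, 0, 0, -3, 0, 60, 0, 0, -6, 0, 60, 0, 0, -9, 0, 60, 0, 0, -11, 0, 60, 0, 0, -11, 0]

```text
clock: 17.93
eef_pos: [440.5, 1.7, 202.7]
tool_rot: [3.136, -0.004, 3.007]
force: [0.5, -0.2, -0.2]
width: 51.2
gripper_force: 0.0
```

```bash
python3 st.py; python3 - <<'E'
from h import *
w=snap("wrist","w10"); c=snap("scene","s10"); t=snap("top","t10")
a=cv2.resize(w['p'][140:400,170:470,::-1],(400,347)); b=cv2.resize(c['p'][170:270,250:370,::-1],(400,333)); o=np.zeros((347,800,3),np.uint8); o[:333,:400]=b;o[:,400:]=a; cv2.imwrite("pics/v10.png",o)
th=np.radians(-7.65); H=np.array([[np.cos(th),-np.sin(th)],[np.sin(th),np.cos(th)]])
for n,k in(("wrist",w),("top",t),("scene",c)):
  for ce,st,m in blobs(k,(0,150,50),(6,255,255),25):
    v,u=np.nonzero(m); P=plane(k,np.c_[u,v],62)[:,:2]@H
    if 400<P[:,0].mean()<480: print(n,ce.round(),st[4],P.min(0).round(1),P.max(0).round(1),"ztop",np.percentile(deep(k,np.c_[u,v])[:,2],90).round(1))
E
```

```text
17.9333 H' [436.3  60.3] z 202.7 F' [ 0.5 -0.1] -0.2 w 51.20173597104096 0.0 radius est 225.0
wrist [323. 186.] 534 [424.6  48.2] [444.7  76. ] ztop 73.4
scene [294. 192.] 65 [421.8  45.3] [442.7  77.2] ztop 74.5
```

View pics/v10.png

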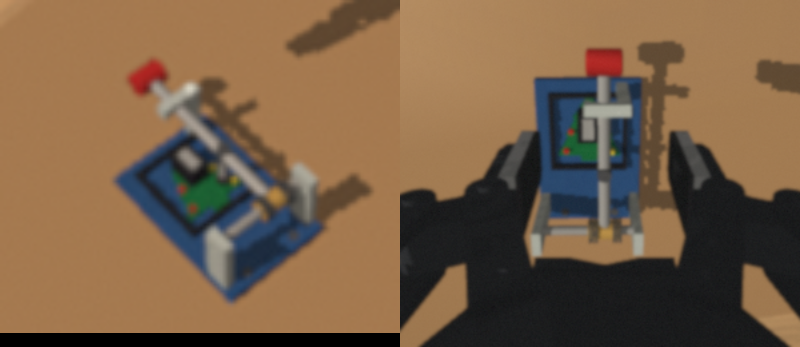

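The bar is hooked under the lip (right panel: the rod crosses the keeper at (605,110), knob at (603,62)), and the board is still in the pocket. I'll run a quick flatness check and hand in.

```bash
python3 - <<'E'
from h import *
th=np.radians(-7.65); H=np.array([[np.cos(th),-np.sin(th)],[np.sin(th),np.cos(th)]])
w=load("w10"); z=[]
for ce,s,m in blobs(w,(40,90,20),(88,255,255),25):
    v,u=np.nonzero(m); D=deep(w,np.c_[u,v]); P=plane(w,np.c_[u,v],13)[:,:2]@H
    if 470<P[:,0].mean()<560 and 0<P[:,1].mean()<90: med=np.median(D[:,2]); z.append(med); print(ce.round(),s[4],"z",med.round(1),P.min(0).round(1),P.max(0).round(1))
ok=len(z)>0 and all(abs(k-13)<2.5 for k in z); print("flat",ok)
if ok:
    from cell import workorder; print(workorder.finish_job())
E
```

```text
[304. 248.] 403 z 13.2 [494.8  18.9] [544.8  55.1]
[331. 251.] 27 z 13.2 [523.6  69.2] [537.7  77. ]
flat True
the job is handed in; nothing more can be done
None
```

The job is handed in, with about 18 s on the robot's clock: the large board lies flat in the pocket, tip towards the keeper, and the clamp bar stayed hooked under the keeper after I let go, never snapped back, with the spool and cutters untouched.

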